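# Counter-hold a bolt behind the lamp bracket while the nut is driven home

### The job

The powered nut driver is already running on one of the three bolts of the bench bracket, but that bolt just turns along with its nut. Reach down into the gap between the bracket and the lamp base, grip that bolt's hexagon head firmly between the fingers and keep it from turning until the nut has run fully home (this takes up to ten seconds of holding); finish while still gripping the head, do not let go. Do not touch the other two bolts, do not push against the bracket or the lamp base, and leave the things lying on the bench where they are.

Things in the scene. Friction and masses are not known exactly. Their poses are not given: they have to be found in the camera images.
- mount: Fixed bracket: upright aluminium plate 8 mm thick, 340 wide, 104 high. Origin: bench level under the plate's middle. x is level, square to the plate, away from the robot; y along the plate; z up. Three bolts at y = -90, 0, +90 mm, axes along x, 75 mm above the bench; gussets 65 mm high at y = +-166. Nuts are on the robot's side, bolt heads behind.
- gap (a point): Middle of the gap behind the plate, at bench level, 35 mm behind the plate's mid-plane. The gap is 62 mm from plate to the flat aluminium lamp base (55 mm deep, 340 wide, top 80 mm above the bench), open above, floor 6 mm high. Behind the lamp base, up to 168 mm from here, lies its folded arm, under 85 mm high.
- driver: Blue inline powered nut driver, 42 mm thick, fixed in a black cradle on the robot's side, its dark socket over one nut: at one of the three bolts, a different one each time. Origin: bench level at the plate's mid-plane, straight below the driven bolt's axis; axes as the mount's. It reaches from x = -28 to -150 mm, 96 mm high.
- bolt_head: Head of the driven bolt: steel hexagon 22 mm across flats, 25.4 across corners, 14 long (x = 16 to 30 mm), on a brass collar 17 mm in diameter. Origin: on the bolt's axis at the plate's mid-plane, 75 mm above the bench; turns about its x, 0.44 rad/s while free; at roll 0 two flats face along the mount's y. Gripped, it turns easily until flats lie on the pads (0.06 N m). Driver torque 0.2 N m.
- head_centre (a point): Middle of that hexagon head, on its axis, 23 mm behind the plate's mid-plane, 75 mm above the bench: the point to grip, free from above. Its end face carries a short red dash (the two other heads have none); the next bolt is 90 mm away along the plate.
- thread (a joint): How far the nut has been screwed onto the driven bolt, rad. It starts between 0 and 0.6 and does not change while the bolt turns with the nut; while the head is held it grows at about 0.3 rad/s until the nut is home at 2.0, where it stops and the driver pushes on with 0.2 N m.
- bolt_b: One of two other bolts, already tight (plain nut, no driver), same size and place on its axis. Origin: bench level straight below its axis at the plate's mid-plane. Not to be touched.
- bolt_c: The other tight bolt, as bolt_b. Not to be touched.
- parts_tray: Black compartment tray 150 x 200 x 22 mm, loose; origin under its middle. Leave alone.
- loupe: Black eye loupe, 38 mm across, 40 mm high, loose. Leave alone.
- movement_holder: Round steel movement holder 48 mm across, 19 mm high with brass disc, loose. Leave alone.
- screwdriver: Red handled screwdriver 130 mm long, lying loose. Leave alone.
- oil_jar: Small glass jar with blue cap, 40 mm across, 50 mm high, loose. Leave alone.
- copper_ring: Copper ring 32 mm across, 5 mm high, loose. Leave alone.

How it is judged:
By the outcome, as a careful person would: the job done as asked, in the order asked, and still so for the second after the job is handed in, while the arm keeps its last pose, push and grip.
It also fails if it takes over 45 s, if anything falls off the work surface, if the arm or the gripper's body presses on something with over 40 N, if the wrist force passes 120 N, or if a joint passes its speed limit or range.

### The arm

A 6-joint arm with a two-finger parallel gripper is mounted at the origin on the work surface. World frame = base frame: x ahead of the robot, y to its left, z up, the work surface at z = 0. Lengths are in m, angles in rad, forces in N, time in s.
With the tool pointing down it reaches from about 0.3 to 0.825 m from the base axis. Payload 5.4 kg.
Tool frame: the origin (TCP) lies between the finger pads, 19 mm behind the fingertips; this is the grasp point; z points along the fingers, y is the direction in which the jaws open and shut (so a half turn about z gives the same grasp; the last joint's range is limited). The gripper opens to 92 mm and grips with 3 to 60 N. Pads are 20 mm wide; open, the fingers measure 128 mm over their backs; the gripper's body (75 mm by 189 mm) begins 69 mm behind the grasp point.
Start: joints at [-1.425, 0.158, 1.597, -0, 1.386, -0.21], TCP at [0.2, -0.539, 0.233] pointing down, gripper open.
Joint ranges: [-2.91, 2.91], [-0.94, 2.29], [0.18, 2.7], [-1.29, 4.43], [0.17, 2.64], [-3, 3]. Speed limits (rad/s): [2.57, 2.57, 3.14, 3.14, 3.14, 3.14].

### API

Orientations are given as [roll, pitch, yaw] about the fixed x, y, z axes, in that order (R = Rz(yaw) Ry(pitch) Rx(roll)).
In Python, from plant import r, effector, kin, telemetry, capture, camera_params, order gives the robot as it stands. Calls block until the motion is done:
- r.movep(position, orientation): joint-space move of the TCP to a pose.
- r.movel(position, rotation=None, v=0.15, max_force=None): straight line of the TCP; rotation=None keeps the orientation; v is the mean speed in m/s. With max_force (N) it stops when the force on the tool has changed by that much, and returns True; else False.
- r.goto_joints(angles): joint-space move.
- effector.move_gripper(opening): finger opening in m; the grip force is fixed at half the most; returns when the fingers have stopped.
- r.wait(seconds).
- kin.ik(position, orientation): joint angles nearest the present ones, or None.
- telemetry.observe(): the state.
- capture(name): name is "side" or "top"; returns the picture (384x512x3 uint8, red, green, blue); there is no depth.
- camera_params(name): a dict with "mtx" (3x3 intrinsics, pixels), "R" (3x3) and "t" (3): a world point X has camera coordinates R X + t. Camera axes: x right, y down, z forward; pixel columns grow to the right and rows downward; lengths in m; the calibration is good to about 2 mm. A picture is of the moment at which its call begins. camera_params takes no time and is no camera call.
A pose or a line that the arm cannot do raises r.IKError and nothing moves.
- order.job_done(): hands the job in, once; it reports no verdict.
The state is a dict: "time": time; "qpos": joint angles; "qd": joint speeds; "tau": joint torques, N m; "tcp_pos": TCP position; "tool_rot": TCP orientation; "force": force on the tool from outside, world axes, zero at the start; "ft_torque": the same for the moment, N m; "grip_width": finger opening in m.
Only numpy, scipy, OpenCV 4.12 (cv2) and the standard library are available. Lean on these libraries where they do the work, as an engineer would, in place of code of your own. Each camera call takes 0.05 s, during which the arm holds its last target. There are 200 camera calls.

## Working session

There is one attempt and no reset: what is moved stays moved. The work goes in short steps, each a Python script; the robot and the scene stay as the last script left them, time stands still between calls to the robot, and variables do not carry over. Pictures are saved under pics/ and viewed, about 8 in all and at most 12, crops included, and the job is handed in when it is done.

```bash
ls; mkdir -p pics; python3 - <<'E'
from plant import *
import cv2
for n in ("side","top"):
    p=camera_params(n);print(n,p["mtx"].round(1).tolist(),p["R"].round(4).tolist(),p["t"].round(4).tolist(),"pos",(-p["R"].T@p["t"]).round(3))
    cv2.imwrite(f"pics/{n}0.png",cv2.resize(capture(n)[:,:,::-1],(800,600)))
print(telemetry.observe())
E
```

```text
pics
side [[433.1, 0.0, 253.3], [0.0, 433.1, 194.3], [0.0, 0.0, 1.0]] [[0.9929, -0.1187, -0.0016], [-0.0918, -0.7595, -0.644], [0.0752, 0.6396, -0.765]] [-0.4804, 0.1168, 1.2577] pos [ 0.393 -0.773  1.037]
top [[366.7, 0.0, 256.6], [0.0, 366.7, 185.9], [0.0, 0.0, 1.0]] [[-0.0135, -0.9999, 0.0021], [-0.9781, 0.0128, -0.2077], [0.2077, -0.0049, -0.9782]] [0.0446, 0.5031, 0.9785] pos [0.289 0.043 1.062]
{'time': 0.1, 'qpos': array([-1.42511697e+00,  1.58949042e-01,  1.59807007e+00, -5.41138609e-05,
        1.38618922e+00, -2.10093247e-01]), 'qd': array([-0.00065416, -0.00152682, -0.00245974, -0.0001555 ,  0.00045563,
        0.00048833]), 'tau': array([-9.08247284e-05, -3.86502922e+01, -3.22958243e+01,  7.03807664e-02,
        3.39863473e-02, -4.03101228e-05]), 'tcp_pos': array([ 0.20017236, -0.53847949,  0.23245627]), 'tool_rot': array([-3.14000141e+00, -2.84942241e-04,  3.55782358e-01]), 'force': array([-0.09569549, -0.8689144 ,  0.50060376]), 'ft_torque': array([-0.02331127,  0.01814177,  0.03128808]), 'grip_width': 0.09196094534751934}
```

View pics/side0.png

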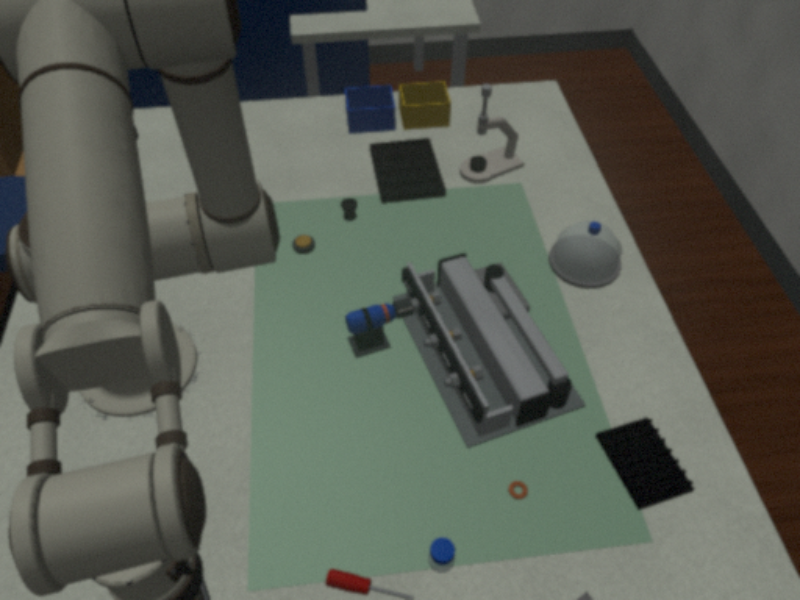

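View pics/top0.png

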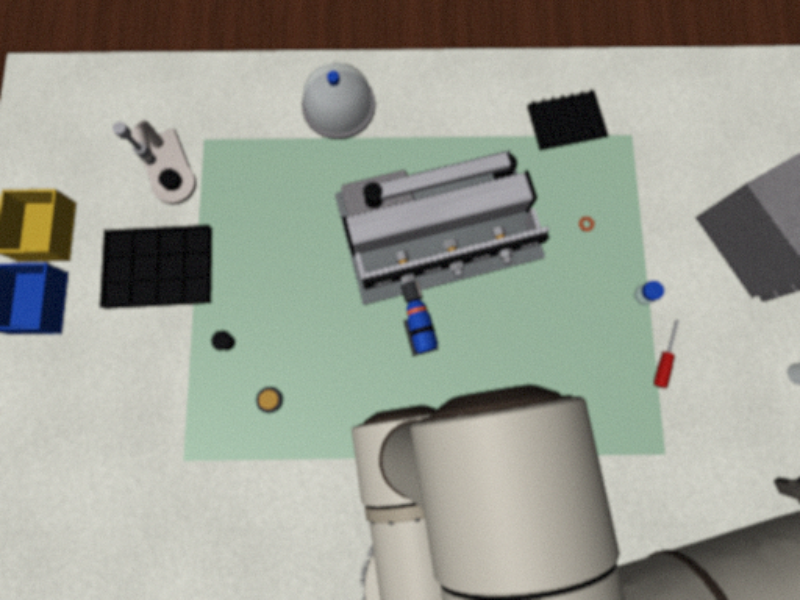

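The side view shows the driver at (375,315), on the bolt nearest the plate's far end. In the top view it is at (418,320) on the left (+y) bolt, and the plate's top edge runs from about (360,280) to (547,237). Next I'll crop both views for measuring.

```bash
python3 - <<'E'
from plant import *
import cv2,numpy as np
for n,(u,v,w,h) in {"top":(215,90,150,112),"side":(215,150,170,128)}.items():
    im=np.mean([capture(n).astype(float) for _ in range(4)],0).astype(np.uint8)
    cv2.imwrite(f"pics/{n}_raw.png",im[:,:,::-1])
    c=cv2.resize(im[v:v+h,u:u+w,::-1],(800,600) if n=="top" else (797,600),interpolation=cv2.INTER_CUBIC)
    cv2.imwrite(f"pics/{n}1.png",cv2.convertScaleAbs(c,alpha=1.5))
E
```

```text
(no output)
```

View pics/top1.png

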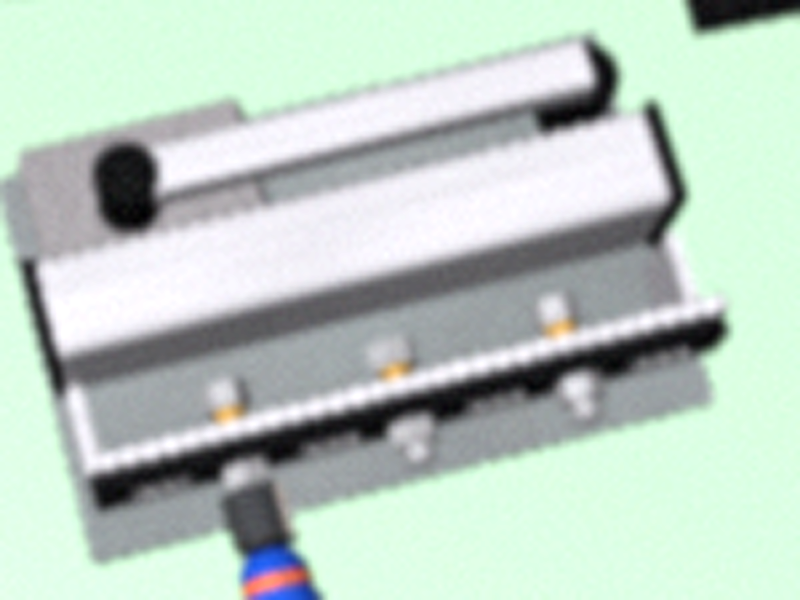

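View pics/side1.png

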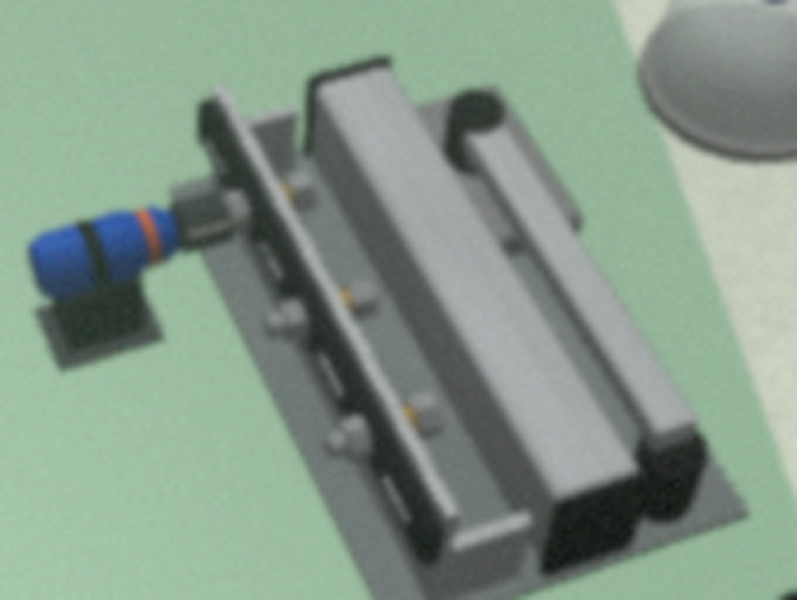

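The top crop shows three heads at (228,392), (390,355) and (555,308), and plate top ends at (90,465) and (722,305). The side crop shows the heads at (303,190), (363,298) and (428,413), and the plate top from (220,93) to (452,515). The driver is on the left/+y bolt.

```bash
cat > h.py <<'E'
from plant import *
import numpy as np, cv2
CR={"top":(215,90,150/800),"side":(215,150,170/797)}
def ray(n,c):
    u,v,s=CR[n]; p=camera_params(n)
    px=np.array([(c[0]+.5)*s-.5+u,(c[1]+.5)*s-.5+v,1])
    return -p["R"].T@p["t"], p["R"].T@np.linalg.solve(p["mtx"],px)
def plane(n,c,z):
    o,d=ray(n,c); return o+d*(z-o[2])/d[2]
def tri(a,b):
    (o,d),(q,e)=ray("top",a),ray("side",b)
    s=np.linalg.lstsq(np.c_[d,-e],q-o,rcond=None)[0]
    A,B=o+s[0]*d,q+s[1]*e; return (A+B)/2,np.linalg.norm(A-B)
E
python3 - <<'E'
from h import *
T=[(228,392),(390,355),(555,308)];S=[(303,190),(363,298),(428,413)]
np.set_printoptions(precision=4,suppress=True)
for a,b in zip(T,S): print("head tri",tri(a,b),"top@.082",plane("top",a,.083),"side@.083",plane("side",b,.083))
a,b=[tri(*x)[0] for x in (((90,465),(220,93)),((722,305),(452,515)))]
pa,pb=plane("top",(90,465),.104),plane("top",(722,305),.104)
sa,sb=plane("side",(220,93),.104),plane("side",(452,515),.104)
for a,b in ((a,b),(pa,pb),(sa,sb)):
    d=a-b;m=(a+b)/2;L=np.linalg.norm(d[:2]);d=d/L;n=np.array([d[1],-d[0],0])
    print("plate",a,b,"L",L,"yaw",np.arctan2(-d[0],d[1]),"mid",m,"head",m[:2]+.09*d[:2]+.023*n[:2])
print(kin.ik([.5,.1,.18],[np.pi,0,.2]))
E
```

```text
head tri (array([0.5636, 0.0352, 0.0782]), np.float64(0.0012525457978267709)) top@.082 [0.5617 0.0352 0.083 ] side@.083 [0.5634 0.0314 0.083 ]
head tri (array([ 0.5852, -0.0501,  0.074 ]), np.float64(0.003988351734140587)) top@.082 [ 0.5805 -0.0494  0.083 ] side@.083 [ 0.5855 -0.0562  0.083 ]
head tri (array([ 0.608 , -0.1376,  0.0767]), np.float64(0.0019018661172152955)) top@.082 [ 0.605  -0.1365  0.083 ] side@.083 [ 0.6075 -0.1415  0.083 ]
plate [0.5208 0.1058 0.0972] [ 0.6018 -0.2194  0.0999] L 0.3351961194519253 yaw 0.24423369576444534 mid [ 0.5613 -0.0568  0.0985] head [0.5619 0.0361]
plate [0.5187 0.1053 0.104 ] [ 0.5987 -0.2184  0.104 ] L 0.33342269052178286 yaw 0.24240970412651724 mid [ 0.5587 -0.0565  0.104 ] head [0.5594 0.0364]
plate [0.5203 0.0997 0.104 ] [ 0.6027 -0.2214  0.104 ] L 0.3314293373659374 yaw 0.25101805825719975 mid [ 0.5615 -0.0609  0.104 ] head [0.5614 0.032 ]
[-0.04    0.037   1.836  -0.      1.2686  1.3308]
```

```bash
python3 - <<'E'
from h import *
R=[np.pi,0,.248]
r.movep([.562,.035,.22],R)
effector.move_gripper(.05)
r.movel([.562,.035,.150],v=.1)
s=telemetry.observe();print(s["time"],s["tcp_pos"],s["tool_rot"],s["force"],s["grip_width"])
for n,(u,v,w,h) in {"top":(215,90,150,112),"side":(215,150,170,128)}.items():
    im=np.mean([capture(n).astype(float) for _ in range(3)],0).astype(np.uint8)
    cv2.imwrite(f"pics/{n}2.png",cv2.convertScaleAbs(cv2.resize(im[v:v+h,u:u+w,::-1],(800,600) if n=="top" else (797,600),interpolation=cv2.INTER_CUBIC),alpha=1.5))
E
```

```text
4.5167 [0.56252126 0.03492847 0.15067648] [ 3.14109666e+00 -1.13793935e-03  2.48015189e-01] [ 0.01335947 -0.70477049  0.18840751] 0.04987255438035162
```

View pics/side2.png

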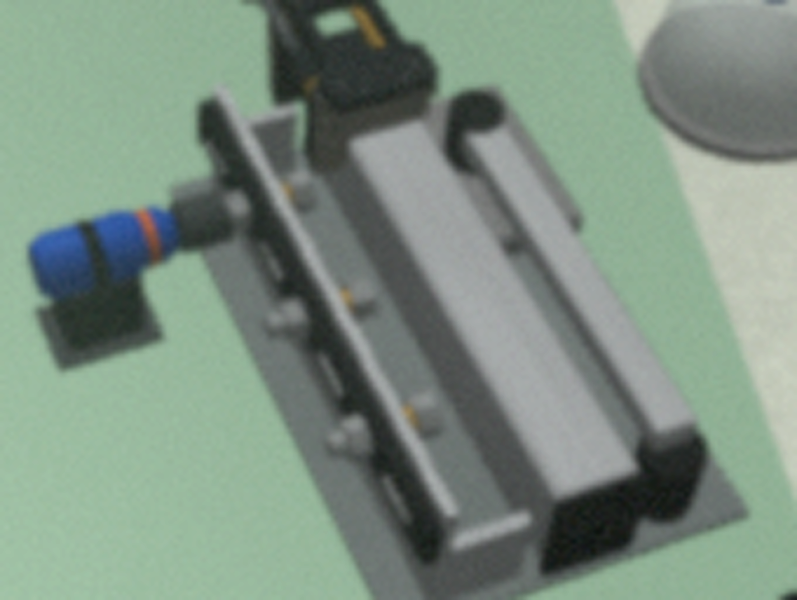

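```bash
python3 - <<'E'
from h import *
from scipy.spatial.transform import Rotation as Ro
p=camera_params("side");u,v,s=CR["side"]
T=np.array([.5625,.035,.1507]);M=Ro.from_euler('xyz',[np.pi,0,.248]).as_matrix()
def pr(l):
    c=p["R"]@(T+M@np.array(l))+p["t"];q=p["mtx"]@c/c[2];return ((q[0]+.5-u)/s,(q[1]+.5-v)/s)
for y in(.025,.043,-.043):
  for z in(.019,-.069):
    for x in(-.01,.01): print(x,y,z,np.round(pr((x,y,z))))
for x in(-.0375,.0375):
  for y in(-.0945,.0945): print("body",x,y,np.round(pr((x,y,-.069))))
E
```

```text
-0.01 0.025 0.019 [306. 167.]
0.01 0.025 0.019 [337. 158.]
-0.01 0.025 -0.069 [313.  63.]
0.01 0.025 -0.069 [346.  54.]
-0.01 0.043 0.019 [318. 188.]
0.01 0.043 0.019 [349. 179.]
-0.01 0.043 -0.069 [326.  85.]
0.01 0.043 -0.069 [359.  76.]
-0.01 -0.043 0.019 [262.  89.]
0.01 -0.043 0.019 [292.  81.]
-0.01 -0.043 -0.069 [266. -15.]
0.01 -0.043 -0.069 [298. -24.]
body -0.0375 -0.0945 [190. -60.]
body -0.0375 0.0945 [317. 163.]
body 0.0375 -0.0945 [306. -91.]
body 0.0375 0.0945 [444. 126.]
```

View pics/top2.png

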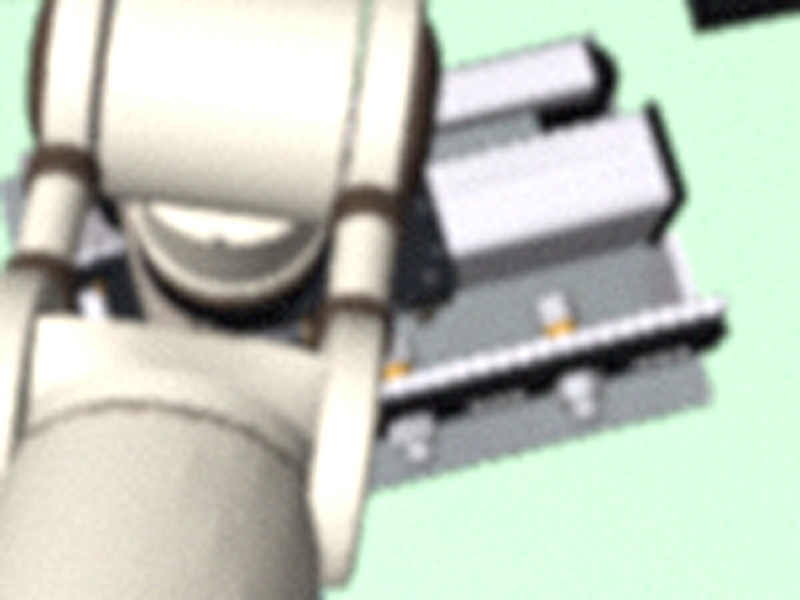

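Top view: the head is hidden under the wrist and the free bolts are clear. In the side view the gripper edge is at about (315,170)–(430,115), roughly where I predicted (317,163)–(444,126). Descending guarded, then closing stepwise.

```bash
python3 - <<'E'
from h import *
def show(t):
    s=telemetry.observe();print(t,round(s["time"],2),s["tcp_pos"].round(4),"F",s["force"].round(1),"M",s["ft_torque"].round(2),"w",round(s["grip_width"],4));return s
np.set_printoptions(suppress=True)
hit=r.movel([.562,.035,.075],v=.06,max_force=6)
show(f"down hit={hit}")
if not hit:
    for w in (.036,.032,.029):
        effector.move_gripper(w); s=show(w)
        if np.linalg.norm(s["force"][:2]-[0,-.7])>4: break
E
```

```text
down hit=False 6.22 [0.5624 0.0349 0.0755] F [ 0.6 -0.1 -0.6] M [ 0.02 -0.01  0.03] w 0.05
0.036 6.62 [0.562  0.035  0.0751] F [ 0.4 -0.  -0. ] M [-0.04 -0.04 -0.07] w 0.0362
0.032 6.9 [0.562 0.035 0.075] F [0.4 0.1 0. ] M [ 0.04 -0.07  0.02] w 0.032
0.029 7.16 [0.562 0.035 0.075] F [ 0.9 -0.6  0. ] M [-0.01 -0.06 -0.04] w 0.029
```

```bash
python3 - <<'E'
from h import *
np.set_printoptions(suppress=True)
def show(t):
    s=telemetry.observe();print(t,round(s["time"],2),s["tcp_pos"].round(4),"F",s["force"].round(1),"M",s["ft_torque"].round(2),"w",round(s["grip_width"],5));return s
for w in (.027,.010): effector.move_gripper(w); show(w)
for _ in range(3): r.wait(.3); show("")
E
```

```text
0.027 7.4 [0.562  0.0354 0.0751] F [-0.9  2.4  1.5] M [ 0.44  0.16 -0.07] w 0.02691
0.01 7.63 [0.5617 0.0364 0.0752] F [-1.3  6.   3.5] M [1.04 0.32 0.01] w 0.02311
 7.93 [0.5617 0.0364 0.0752] F [-1.2  5.5  3.9] M [1.03 0.25 0.01] w 0.02329
 8.23 [0.5617 0.0364 0.0752] F [-1.6  5.7  2.6] M [ 1.08  0.27 -0.06] w 0.02314
 8.53 [0.5617 0.0364 0.0752] F [-1.3  5.8  3.5] M [ 1.04  0.31 -0.03] w 0.02312
```

```bash
python3 - <<'E'
from h import *
np.set_printoptions(suppress=True)
def show(t):
    s=telemetry.observe();print(t,round(s["time"],2),s["tcp_pos"].round(4),"F",s["force"].round(1),"M",s["ft_torque"].round(2),"w",round(s["grip_width"],5));return s
r.movel([.5617,.0365,.075],v=.02); show("recentre")
for _ in range(4): r.wait(.25); show("")
im=capture("side");cv2.imwrite("pics/side3.png",cv2.convertScaleAbs(cv2.resize(im[150:278,215:385,::-1],(797,600),interpolation=cv2.INTER_CUBIC),alpha=1.5))
E
```

```text
recentre 8.78 [0.5617 0.0365 0.0752] F [-0.9  1.4  2.7] M [ 0.29  0.32 -0.01] w 0.02284
 9.03 [0.5617 0.0365 0.0752] F [-1.6  1.3  4.2] M [0.29 0.39 0.01] w 0.02304
 9.28 [0.5617 0.0365 0.0751] F [-2.3  2.2  4.8] M [0.3  0.39 0.02] w 0.0233
 9.53 [0.5618 0.0365 0.0751] F [-1.3  1.4  4.9] M [ 0.27  0.4  -0.04] w 0.02292
 9.78 [0.5617 0.0365 0.0751] F [-2.7  1.3  5.2] M [0.28 0.42 0.03] w 0.02344
```

```bash
python3 - <<'E'
from h import *
np.set_printoptions(suppress=True,precision=2)
for k in range(5):
    L=[]
    for _ in range(8): r.wait(.05); s=telemetry.observe(); L.append(np.r_[s["grip_width"]*1e3,s["force"],s["ft_torque"]])
    print(round(s["time"],2),np.mean(L,0),"sd",np.std(L,0)[0])
E
```

```text
10.23 [23.37 -1.77  1.34  5.06  0.3   0.42 -0.  ] sd 0.2313885673968093
10.63 [23.33 -2.07  1.11  5.04  0.3   0.4  -0.01] sd 0.23682364316523322
11.03 [23.26 -2.08  1.33  5.01  0.29  0.41  0.02] sd 0.13318788465299794
11.43 [23.23 -2.27  0.78  4.84  0.3   0.4  -0.01] sd 0.25336204343694274
11.83 [23.38 -2.06  1.19  5.07  0.32  0.42 -0.01] sd 0.23233912374370347
```

View pics/side3.png

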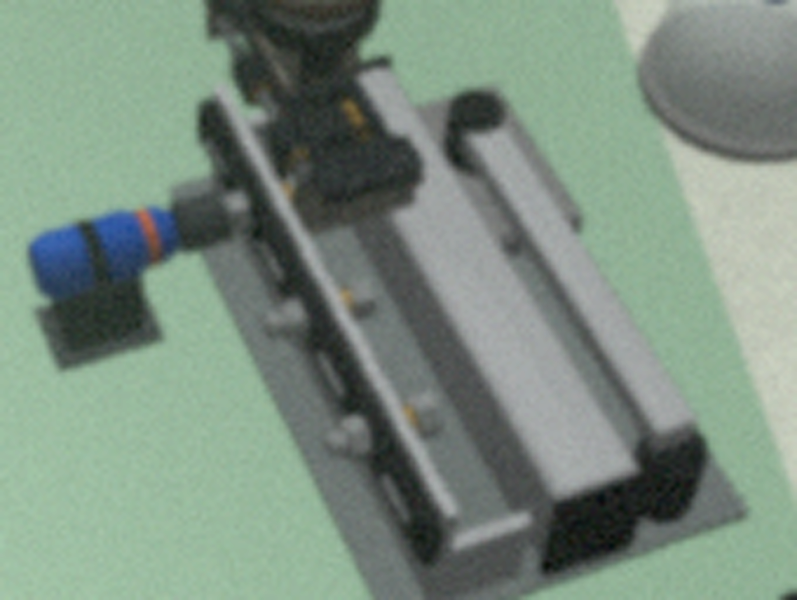

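The grip is steady, but the width is 23.3 mm rather than 22. That puts the hexagon jammed about 6° off its flats. There is time, so I'll regrip once, timed so that the driver turns the next flat onto the pads.

```bash
python3 - <<'E'
from h import *
np.set_printoptions(suppress=True,precision=2)
T=lambda:round(telemetry.observe()["time"],2)
print(T()); effector.move_gripper(.0275); print("open",T()); r.wait(1.6); effector.move_gripper(.0);print("closed",T())
for k in range(4):
    L=[]
    for _ in range(6): r.wait(.05); s=telemetry.observe(); L.append(np.r_[s["grip_width"]*1e3,s["force"],s["ft_torque"]])
    print(round(s["time"],2),np.mean(L,0),"sd",np.std(L,0)[0])
E
```

```text
11.83
open 12.11
closed 13.96
14.26 [22.16 -0.13  0.07  0.49  0.15  0.07 -0.01] sd 0.23565732364877726
14.56 [22.28  0.07 -0.04 -0.12  0.21  0.04 -0.03] sd 0.10726014791654417
14.86 [22.31 -0.1   0.03  0.35  0.23  0.06 -0.  ] sd 0.1357415576532784
15.16 [22.18 -0.54  0.11  0.06  0.26  0.07  0.02] sd 0.22687356535353548
```

The flats now seat on the pads: width about 22.2 mm, side forces near zero, and the driver's reaction torque is about 0.2 N m. Holding for over ten seconds.

```bash
python3 - <<'E'
from h import *
np.set_printoptions(suppress=True,precision=2)
for k in range(10):
    L=[]
    for _ in range(10): r.wait(.1); s=telemetry.observe(); L.append(np.r_[s["grip_width"]*1e3,s["force"],s["ft_torque"]])
    print(round(s["time"],2),np.mean(L,0),s["tcp_pos"].round(4))
r.wait(.8)
if 21.5<np.mean(L,0)[0]<22.7: order.job_done(); print("done")
E
```

```text
16.16 [22.17 -0.06  0.2   0.37  0.27  0.07  0.01] [0.56 0.04 0.07]
17.16 [22.17 -0.16  0.32  0.43  0.32  0.1   0.  ] [0.56 0.04 0.07]
18.16 [22.29 -0.24  0.86  0.46  0.34  0.07  0.01] [0.56 0.04 0.07]
19.16 [22.3  -0.23  0.98  0.34  0.35  0.09 -0.  ] [0.56 0.04 0.07]
20.16 [22.26 -0.27  0.8   0.56  0.35  0.09 -0.02] [0.56 0.04 0.07]
21.16 [22.26 -0.38  0.94  0.41  0.38  0.09  0.01] [0.56 0.04 0.07]
22.16 [22.19 -0.2   1.1   0.18  0.39  0.1  -0.01] [0.56 0.04 0.07]
23.16 [22.24 -0.41  1.06  0.35  0.4   0.1   0.  ] [0.56 0.04 0.07]
24.16 [22.21 -0.48  1.18  0.47  0.39  0.11 -0.01] [0.56 0.04 0.07]
25.16 [22.28 -0.36  1.18  0.44  0.4   0.09  0.01] [0.56 0.04 0.07]
the job is handed in; nothing more can be done
done
```

I gripped the driven bolt's head (the one at the +y end of the plate) from above in the gap. I held it for about 12 s and handed the job in at about 26 s, still gripping.

- **First grip:** the first grip jammed the hexagon about 6° off its flats, at 23.3 mm wide. I let go for about 2 s and gripped again when the next flats came round. From then on the width stayed steady at 22.2–22.3 mm, which means the flats lay on the pads and the head was not turning.
- **Forces:** side forces stayed around 1 N during the hold, and the highest reading I saw was about 6 N, during the first grip. The moment about x rose slowly from 0.15 to 0.40 N m and levelled off. That is more than the driver's 0.2 N m, partly from a small sideways force of about 1 N that built up.
- **Not confirmed:** I could not see or measure the nut reaching home. That rests on the hold time: about 12 s, against at most about 7 s at the stated 0.3 rad/s. I did not take a last picture of the scene. The descent met no contact, and the side view taken during the first grip showed the other two bolts clear.

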